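# Seat the divider comb in the slotted parts tray

## Robot

A 7-joint arm with a two-finger parallel gripper is mounted at the origin on the work surface. World frame = base frame: x ahead of the robot, y to its left, z up, the work surface at z = 0. Lengths are in m, angles in rad, forces in N, time in s.
With the tool pointing down it reaches from about 0.4 to 0.925 m from the base axis. Payload 5.6 kg.
Tool frame: the origin (TCP) lies midway between the tips of the shut fingers; the grasp point (between the pads) lies 19 mm behind it; z points along the fingers, y is the line along which they close (so a half turn about z gives the same grasp; the last joint's range is limited). The gripper opens to 85 mm and grips with 20 to 120 N. Pads are 22 mm wide; open, the fingers measure 114 mm over their backs; the gripper's body (76 mm by 85 mm) begins 54 mm behind the grasp point. The pads swing forward as they close: fully open they stand 13 mm farther back than shut.
Start: joints at [-1.321, 0.468, -0.012, 1.603, 0.006, 1.071, -0.056], TCP at [0.188, 0.622, 0.231] pointing down, gripper open.
Joint ranges: [-2.53, 2.53], [-0.31, 2.02], [-1.57, 1.55], [0.28, 2.44], [-1.29, 4.43], [0.15, 1.84], [-2.92, 2.92]. Speed limits (rad/s): [2.57, 2.57, 3.14, 3.14, 3.14, 3.14, 3.14].

## Interface

Orientations are given as a 3x3 rotation matrix whose columns are the frame's x, y, z axes.
In Python, from station import manip gives the robot as it stands.
- The arm moves only by the shell command python3 -m crank 'ROWS' [FORCE]. ROWS is JSON, one flat list of numbers, 7 for each row, row after row: the shift along the tool's x, y, z in m, then the turn, a rotation vector about the tool's x, y, z in degrees, then the closure, from 0 (fully open) to 1 (shut). In form: [tx, ty, tz, rx, ry, rz, hand, tx, ty, tz, rx, ry, rz, hand, ...]. A call has exactly 5 rows; each row is the pose to reach, as a shift and turn from the pose commanded when the call began, along the tool's axes at that moment; what a row does not reach only later rows make up. A row lasts 1/10 s, in which the tool goes at most 50 mm and 8.59 degrees, less where a joint would pass 70% of its speed; a pose out of reach is approached as far as the arm can. A call with a gripper value outside its range is refused whole. The fingers move at their own pace and stop on an object; FORCE is the grip in N (left out, the last holds). Time passes only in rows, so rows that repeat a pose let the fingers close, or fill a call up. It gives the time, the measured TCP pose, the force, the opening and the grip force at its end, in the units of the state.
- manip.observe(): the state, without advancing time (a new reading comes with each control period).
- manip.capture(name): name is "side" or "top" or "wrist"; returns the picture (400x640x3 uint8, blue, green, red); there is no depth.
- manip.camera_model(name): a dict with "fx", "fy", "cx", "cy" (pixels), "extrinsics" (4x4, takes a point from world to camera coordinates). Camera axes: x right, y up, looking along -z (the intrinsics and any distortion apply to the point x, -y, -z); pixel columns grow to the right and rows downward; lengths in m; the calibration is good to about 2 mm. A picture is of the moment at which its call begins: read the wrist's pose just before it. camera_model takes no time and is no camera call; for the wrist camera it gives the pose at the moment of the call.
- manip.hand_in(): hands the job in; it is judged then, once.
The state is a dict: "time_s": time; "joints": joint angles; "joint_velocities": joint speeds; "joint_efforts": joint torques, N m; "tcp_pos": TCP position; "tool_rot": TCP orientation; "contact_force": force on the tool from outside, world axes, zero at the start; "torque": the same for the moment, N m; "gripper_width": finger opening in m; "finger_force": force on a finger pad.
Only numpy, scipy, OpenCV 4.12 (cv2) and the standard library are available. Lean on these libraries where they do the work, as an engineer would, in place of code of your own. Each camera call takes 0.05 s, during which the arm holds its last target. There are 200 camera calls.

## Task

Pick up the six-bladed aluminium divider and fit it into the slotted parts tray so that every blade is in its own slot and the divider is fully home, upright on the tray's floor; then let go of it. Feel for the slots gently: never load the tray with more than about 20 N. Leave the stapler, the bowl of pushpins and the tape roll where they are.

Things in the scene. Friction and masses are not known exactly. Their poses are not given: they have to be found in the camera images.
- tray: Fixed grey open tray on a black rubber base, 182 (its x) x 76 (y) x 36 mm high in all, walls 4 mm; origin under the rubber's centre, z up. Pressed down with over 3 N it sinks 1 mm per 4 N, 6 mm at most. In it a white slotted liner: two rails along x, 13 to 32 mm either side of the centre line, tops 32 mm above the origin, inner floor 10 mm above it.
- tray_mouth (a point): Tray's centre level with the rail tops, axes as the tray's. Each rail has six square-edged slots across x, 6 mm wide, 22 mm apart centre to centre, 22 mm deep to the floor, shut on the outside 28 mm off the centre line. The liner, so the set of slots, is jammed (80 N to move it) 2.5 to 7 mm off-centre along x, towards one end or the other; this pose does not show it.
- divider_mid (a point): Centre, 35 mm above the blade tips, of the loose aluminium divider, 0.1 to 0.25 kg, 124 (x) x 48 (y) x 70 mm high; x along its spine, z up, same either way round. It stands on six blades, each 4 (x) x 48 (y) x 26 mm high, 22 mm apart centre to centre, under a spine 124 x 14 x 10 mm. Fully home, this point is 45 mm above the tray's origin.
- grip_tab (a point): Where to grip the divider: its tab in the middle of the spine, 44 (x) x 14 (y) mm, reaching from 36 to 70 mm above the blade tips. This point is on the tab's centre, 57 mm above the blade tips; axes as the divider's.
- stapler: Bystander: blue desk stapler, 36 (x) x 140 (y) x 60 mm high; origin under its centre.
- bowl: Bystander: white ceramic bowl of pushpins, 100 mm across, 42 mm high; origin under its centre.
- tape_roll: Bystander: masking tape roll lying flat, 100 mm across, 25 mm high; origin under its centre.
Things that resemble listed ones, but are neither listed nor needed, are in the scene too. What is shaped like the tray but purple is not meant.

How it is judged:
By the outcome, as a careful person would: the job done as asked, in the order asked, and still so for the second after the job is handed in, with the robot touching nothing.
It also fails if it takes over 64 s, if anything falls off the work surface, if the arm or the gripper's body presses on something with over 40 N, if the wrist force passes 120 N, or if a joint passes its speed limit or range.

## Working session

There is one attempt and no reset: what is moved stays moved. The work goes in short steps, Python scripts to look and compute and a shell command to move; the robot and the scene stay as the last step left them, time stands still between calls to the robot, and variables do not carry over. Pictures are saved under pics/ and viewed, at most 10 in all, crops included, and the job is handed in when it is done.

```bash
mkdir -p pics; ls; cat > h.py <<'E'
import numpy as np, cv2
from station import manip
def cam(n):
    m=manip.camera_model(n); return m
def proj(m,P):
    E=np.array(m["extrinsics"]); p=E[:3,:3]@np.asarray(P,float)+E[:3,3]
    return np.array([m["fx"]*p[0]/-p[2]+m["cx"], m["fy"]*(-p[1])/(-p[2])+m["cy"]])
def ray(m,u,v,z):
    E=np.array(m["extrinsics"]); R=E[:3,:3]; c=-R.T@E[:3,3]
    d=R.T@np.array([(u-m["cx"])/m["fx"],-(v-m["cy"])/m["fy"],-1])
    return c+d*(z-c[2])/d[2]
E
python3 - <<'E'
from h import *
s=manip.observe(); print({k:np.round(v,3).tolist() for k,v in s.items()})
for n in("top","side","wrist"):
    m=cam(n); print(n,{k:np.round(v,3).tolist() if not isinstance(v,str) else v for k,v in m.items()})
    cv2.imwrite(f"pics/{n}0.png",manip.capture(n))
E
```

```text
pics
{'time_s': 0.0, 'joints': [-1.321, 0.468, -0.012, 1.604, 0.006, 1.071, -0.056], 'joint_velocities': [-0.002, 0.001, 0.0, 0.0, -0.001, -0.001, 0.0], 'joint_efforts': [0.0, -53.239, 0.022, -25.129, 0.012, 0.008, -0.0], 'tcp_pos': [0.188, 0.622, 0.23], 'tool_rot': [[-0.957, 0.289, -0.0], [0.289, 0.957, -0.002], [-0.0, -0.002, -1.0]], 'contact_force': [0.795, 0.405, 0.351], 'torque': [0.043, -0.046, 0.01], 'finger_force': 0.0, 'gripper_width': 0.085}
top {'fx': 370.246, 'fy': 370.246, 'cx': 316.248, 'cy': 199.36, 'extrinsics': [[0.007, -0.999, -0.031, 0.009], [0.997, 0.004, 0.075, -0.627], [-0.075, -0.032, 0.997, -0.828], [0.0, 0.0, 0.0, 1.0]]}
side {'fx': 363.155, 'fy': 363.155, 'cx': 315.828, 'cy': 197.215, 'extrinsics': [[-0.886, -0.463, -0.006, 0.541], [0.332, -0.643, 0.69, -0.243], [-0.323, 0.609, 0.724, -0.569], [0.0, 0.0, 0.0, 1.0]]}
wrist {'fx': 313.853, 'fy': 313.853, 'cx': 314.027, 'cy': 194.592, 'extrinsics': [[0.289, 0.957, -0.002, -0.649], [-0.923, 0.277, -0.268, 0.035], [-0.256, 0.079, 0.964, -0.379], [0.0, 0.0, 0.0, 1.0]]}
```

View pics/top0.png

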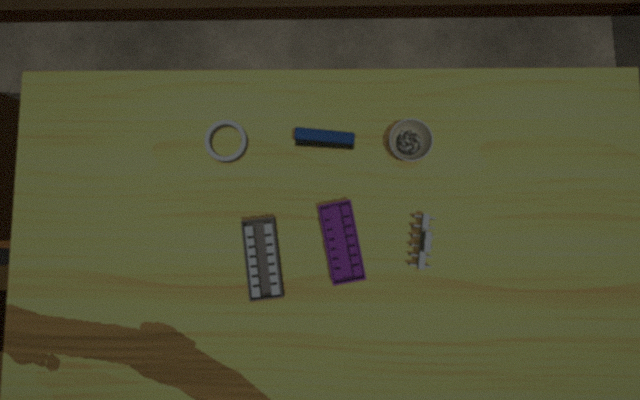

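View pics/side0.png

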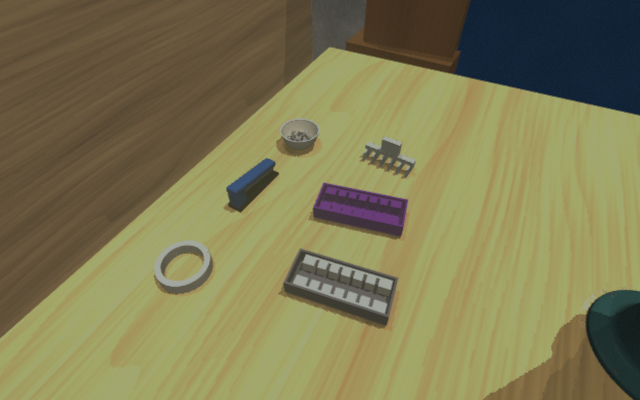

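The top view shows two tray-shaped things. The grey one with the white liner at (262,257) fits the description, and the purple one at (342,242) is the decoy. There is only one divider, at (423,240). The stapler is at (324,138), the bowl at (410,140) and the tape at (227,141). I'll confirm in an enlarged crop.

```bash
python3 - <<'E'
from h import *
a=cv2.imread("pics/top0.png")
k=cv2.INTER_CUBIC
t=cv2.resize(a[205:310,230:295],None,fx=5.5,fy=5.5,interpolation=k); d=cv2.resize(a[195:300,390:455],None,fx=5.5,fy=5.5,interpolation=k)
c=np.hstack([t,d]); c=np.clip(c.astype(float)*1.5,0,255).astype(np.uint8)
cv2.imwrite("pics/c1.png",c); print(c.shape)
m=cam("top")
for u,v,z in[(263,258,.033),(423,240,.066),(423,240,.035)]: print(ray(m,u,v,z).round(3))
E
```

```text
(578, 716, 3)
[0.493 0.131 0.033]
[ 0.537 -0.219  0.066]
[ 0.536 -0.227  0.035]
```

View pics/c1.png

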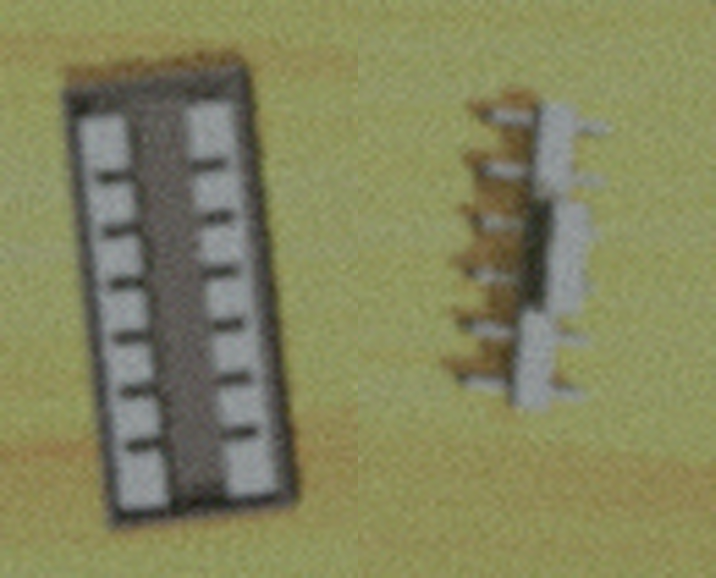

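The crop confirms both: the grey tray with its white slotted liner, jammed towards the image bottom (slot mid about (176,304) against tray mid (179,292)), and the divider with its tab at (569,257). Next are the poses and the first move.

```bash
cat >> h.py <<'E'
def goto(P,yaw=None,s=None):
    """shift (tool axes) and rz deg to bring TCP to P, tool pointing down, tool y at yaw+90 (x axis along yaw mod 180)"""
    s=s or manip.observe(); R=np.array(s["tool_rot"]); t=R.T@(np.array(P)-s["tcp_pos"])
    a=np.degrees(np.arctan2(R[1,0],R[0,0]))
    dr=None if yaw is None else -(((yaw-a)+90)%180-90)
    print("shift mm",(t*1e3).round(1),"rz",dr,"tilt",R[:,2].round(4))
def yawdeg(v): return np.degrees(np.arctan2(v[1],v[0]))
E
python3 - <<'E'
from h import *
m=cam("top")
T=lambda x,y,z:ray(m,230+(x+.5)/5.5-.5,205+(y+.5)/5.5-.5,z)
D=lambda x,y,z:ray(m,390+(x-357.5+.5)/5.5-.5,195+(y+.5)/5.5-.5,z)
c=[T(66,90,.036),T(243,60,.036),T(296,498,.036),T(112,522,.036)]
print("tray",np.mean(c,0).round(4),yawdeg((c[0]+c[1])-(c[2]+c[3])),[np.linalg.norm(c[i]-c[i-1]).round(4) for i in range(4)])
a,b=D(557,103,.036),D(531,408,.036); print("spine",((a+b)/2).round(4),yawdeg(a-b),np.linalg.norm(a-b))
print("tab",D(569,257,.070).round(4))
tc=(a+b)/2; tc[2]=.20
goto(tc,yawdeg(a-b))
E=np.array(cam("wrist")["extrinsics"]);s=manip.observe();c=-E[:3,:3].T@E[:3,3];R=np.array(s["tool_rot"])
print("cam in tool",R.T@(c-s["tcp_pos"]),"view dir",R.T@(-E[2,:3]))
for n,P in(("tcp->d",tc),): print(proj(cam("wrist"),s["tcp_pos"]))
E
```

```text
tray [0.4946 0.1325 0.036 ] 7.57895393947553 [np.float64(0.1765), np.float64(0.0743), np.float64(0.179), np.float64(0.0756)]
spine [ 0.5344 -0.2282  0.036 ] -5.703717627329003 0.12355348615961925
tab [ 0.5348 -0.2291  0.07  ]
shift mm [-577.5 -713.7   31.6] rz -11.077616816441804 tilt [-3.0e-04 -1.3e-03 -1.0e+00]
cam in tool [ 0.06741761 -0.00032067 -0.14254732] view dir [-2.67520119e-01 -5.89536562e-04  9.63552094e-01]
[314.84152578 248.77560167]
```

```bash
python3 - <<'E'
from h import *
goto([.47,.30,.23],7.6); goto([.495,.1325,.17],7.6)
E
```

```text
shift mm [-363.4 -226.7    0.9] rz -24.38133444377081 tilt [-3.0e-04 -1.3e-03 -1.0e+00]
shift mm [-435.6 -379.7   61.1] rz -24.38133444377081 tilt [-3.0e-04 -1.3e-03 -1.0e+00]
```

```bash
python3 -m crank '[-0.435,-0.38,0.06,0,0,-24.4,0,-0.435,-0.38,0.06,0,0,-24.4,0,-0.435,-0.38,0.06,0,0,-24.4,0,-0.435,-0.38,0.06,0,0,-24.4,0,-0.435,-0.38,0.06,0,0,-24.4,0]'; python3 - <<'E'
from h import *
goto([.495,.1325,.17],7.6); print(manip.observe()["tcp_pos"])
E
```

```text
time_s: 0.65
tcp_pos: [0.3205, 0.4096, 0.2052]
tool_rot: [[-0.991, -0.133, -0.0], [-0.133, 0.991, -0.0], [0.0, -0.0, -1.0]]
contact_force: [0.8, 0.2, 0.2]
gripper_width: 0.0856
finger_force: 0.0
shift mm [-136.2 -297.9   35.2] rz 0.02649133535811643 tilt [-0. -0. -1.]
[0.3204931  0.40964902 0.20517118]
```

```bash
python3 -m crank '[-0.136,-0.298,0.035,0,0,0,0,-0.136,-0.298,0.035,0,0,0,0,-0.136,-0.298,0.035,0,0,0,0,-0.136,-0.298,0.035,0,0,0,0,-0.136,-0.298,0.035,0,0,0,0]' >/dev/null; python3 -m crank '[-0.037,-0.081,0.010,0,0,0,0,-0.037,-0.081,0.010,0,0,0,0,-0.037,-0.081,0.010,0,0,0,0,-0.037,-0.081,0.010,0,0,0,0,-0.037,-0.081,0.010,0,0,0,0]'; python3 - <<'E'
from h import *
import json
m=cam("wrist"); a=manip.capture("wrist"); json.dump({k:np.array(v).tolist() for k,v in m.items() if k in("fx","fy","cx","cy","extrinsics")},open("w1.json","w"))
cv2.imwrite("pics/w1.png",a); c=a[60:380,190:450]
cv2.imwrite("pics/w1c.png",np.clip(cv2.resize(c,None,fx=1.85,fy=1.85,interpolation=2)*1.0,0,255)); print(c.shape)
E
```

```text
time_s: 1.65
tcp_pos: [0.4988, 0.127, 0.1688]
tool_rot: [[-0.991, -0.134, -0.001], [-0.134, 0.991, 0.001], [0.001, 0.001, -1.0]]
contact_force: [0.2, 0.5, -0.5]
gripper_width: 0.0852
finger_force: 0.0
(320, 260, 3)[ WARN:0@0.561] global loadsave.cpp:1063 imwrite_ Unsupported depth image for selected encoder is fallbacked to CV_8U.
```

View pics/w1c.png

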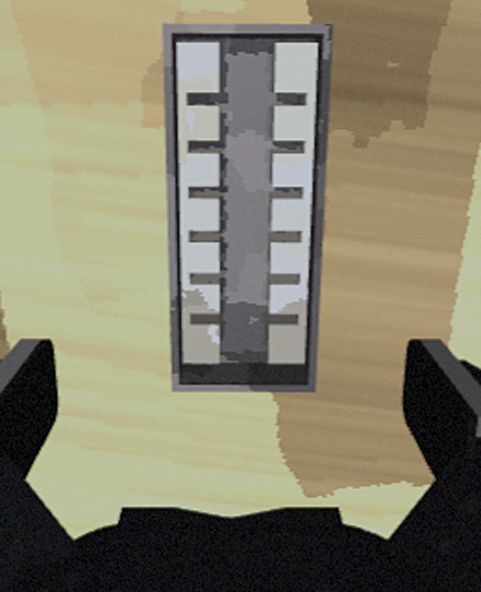

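The wrist view shows the tray squarely. The rim corners in the crop are (163,24), (331,24), (316,391) and (173,391). The six slot bands lie at rows 100, 147, 192, 237, 279 and 320, so the liner sits against the image top (world −x).

```bash
cat > fit.py <<'E'
from h import *
import json
from scipy.optimize import least_squares
m=json.load(open("w1.json")); px=lambda x,y:np.array([190+(x+.5)/1.85-.5,60+(y+.5)/1.85-.5])
rows=[100,147,192,237,279,320]; lo=[188,188,189,190,190,191]; ro=[306,304,303,301,300,299]
# tray frame x axis = world +x-ish; image top = -x ; image right = tool y = world +y
obs=[];P=[]
for (x,y),(a,b) in zip([(163,24),(331,24),(316,391),(173,391)],[(-91,-38),(-91,38),(91,38),(91,-38)]):
    obs.append(px(x,y));P.append((a,b,36,0))
for i in range(6):
    obs+= [px(lo[i],rows[i]),px(ro[i],rows[i])]; X=-55+22*i; P+=[(X,-28,32,1),(X,28,32,1)]
obs=np.array(obs);P=np.array(P,float)/[1e3,1e3,1e3,1]
def f(q):
    c,s=np.cos(q[2]),np.sin(q[2]); r=[]
    for p,o in zip(P,obs):
        X=p[0]+p[3]*q[3]; r.append(proj(m,[q[0]+c*X-s*p[1],q[1]+s*X+c*p[1],p[2]+q[4]])-o)
    return np.ravel(r)
q=least_squares(f,[.495,.1325,.13,-.004,0]); print("with z:",q.x.round(4),np.degrees(q.x[2]),np.sqrt(np.mean(q.fun**2)))
g=lambda v:f(np.append(v,0)); q=least_squares(g,[.495,.1325,.13,-.004]); v=q.x
print("tray",v.round(4),np.degrees(v[2]),np.sqrt(np.mean(q.fun**2)),"\n",q.fun.reshape(-1,2).round(2).tolist())
sc=np.array([v[0]+np.cos(v[2])*v[3],v[1]+np.sin(v[2])*v[3]]);print("slot set centre",sc.round(4))
E
python3 fit.py; python3 - <<'E'
from h import *
goto([.535,-.2285,.13],-5.7)
E
```

```text
with z: [ 0.4936  0.1337  0.1349 -0.0032 -0.0012] 7.727912610965664 0.33095142050466175
tray [ 0.4935  0.1336  0.1349 -0.0033] 7.728822035538644 0.39282362705892365 
 [[-0.65, -0.21], [1.01, -0.22], [0.3, 0.37], [-0.23, 0.35], [-0.85, -0.26], [0.33, -0.26], [-0.35, 0.13], [0.53, 0.13], [-0.42, 0.53], [0.23, 0.53], [-0.5, -0.08], [0.5, -0.07], [-0.06, -0.01], [0.27, -0.0], [-0.17, -0.29], [0.06, -0.28]]
slot set centre [0.4902 0.1332]
shift mm [  12.1 -357.4   38.7] rz 13.461258683288008 tilt [-4.e-04  6.e-04 -1.e+00]
```

```bash
python3 -m crank '[0.012,-0.357,0.03,0,0,13.5,0,0.012,-0.357,0.03,0,0,13.5,0,0.012,-0.357,0.03,0,0,13.5,0,0.012,-0.357,0.03,0,0,13.5,0,0.012,-0.357,0.03,0,0,13.5,0]'; python3 - <<'E'
from h import *
goto([.535,-.2285,.14],-5.7)
E
```

```text
time_s: 2.2
tcp_pos: [0.5245, -0.122, 0.1482]
tool_rot: [[-0.995, 0.099, 0.001], [0.099, 0.995, 0.001], [-0.001, 0.001, -1.0]]
contact_force: [1.4, 0.5, -0.1]
gripper_width: 0.0853
finger_force: 0.0
shift mm [ -21.  -105.     8.1] rz 0.02219810679599732 tilt [ 8.e-04  7.e-04 -1.e+00]
```

```bash
python3 -m crank '[-0.021,-0.105,0.008,0,0,0,0,-0.021,-0.105,0.008,0,0,0,0,-0.021,-0.105,0.008,0,0,0,0,-0.021,-0.105,0.008,0,0,0,0,-0.021,-0.105,0.008,0,0,0,0]'; python3 - <<'E'
from h import *
import json
m=cam("wrist"); a=manip.capture("wrist"); json.dump({k:np.array(v).tolist() for k,v in m.items() if k in("fx","fy","cx","cy","extrinsics")},open("w2.json","w"))
c=a[60:380,190:450]
cv2.imwrite("pics/w2c.png",cv2.resize(c,None,fx=1.85,fy=1.85,interpolation=2))
E
```

```text
time_s: 2.7
tcp_pos: [0.5347, -0.226, 0.1398]
tool_rot: [[-0.995, 0.099, -0.0], [0.099, 0.995, 0.002], [0.0, 0.002, -1.0]]
contact_force: [-0.2, -0.4, 0.4]
gripper_width: 0.0854
finger_force: 0.0
```

View pics/w2c.png

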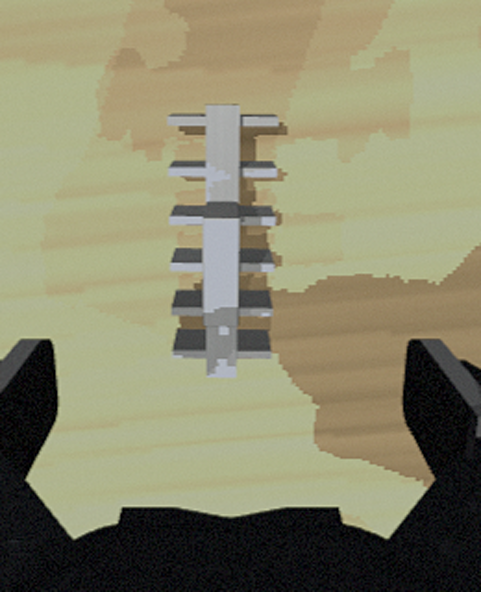

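The divider is square in view. The spine's corners are (206,103), (240,103), (207,376) and (235,376). The tab's near top edge runs from (203,218) to (240,218).

```bash
python3 - <<'E'
from h import *
import json
from scipy.optimize import least_squares
m=json.load(open("w2.json")); px=lambda x,y:np.array([190+(x+.5)/1.85-.5,60+(y+.5)/1.85-.5])
L=[(206,103,-62,-7,36),(240,103,-62,7,36),(207,376,62,-7,36),(235,376,62,7,36),(203,218,-22,-7,70),(240,218,-22,7,70),(168,177,-31,-24,26),(278,177,-31,24,26),(172,357,57,-24,26),(272,357,57,24,26)]
def f(q):
    c,s=np.cos(q[2]),np.sin(q[2])
    return np.ravel([proj(m,[q[0]+(c*x-s*y)/1e3,q[1]+(s*x+c*y)/1e3,z/1e3])-px(u,v) for u,v,x,y,z in L])
q=least_squares(f,[.535,-.2285,-.1]);v=q.x
print(v.round(4),np.degrees(v[2]),q.fun.reshape(-1,2).round(1).tolist())
goto([v[0],v[1],.041],np.degrees(v[2]))
E
```

```text
[ 0.5351 -0.2298 -0.1084] -6.2135479893276635 [[0.0, 0.6], [0.0, 0.8], [-0.2, 0.4], [0.8, 0.5], [-0.2, -0.7], [0.1, -0.5], [0.3, -0.9], [-0.5, -0.4], [0.1, 0.1], [-0.3, 0.5]]
shift mm [-0.7 -4.2 98.9] rz 0.5586262439394432 tilt [-0.      0.0016 -1.    ]
```

```bash
python3 -m crank '[-0.001,-0.004,0.04,0,0,0.5,0,-0.001,-0.004,0.075,0,0,0.5,0,-0.001,-0.004,0.099,0,0,0.5,0,-0.001,-0.004,0.099,0,0,0.5,0,-0.001,-0.004,0.099,0,0,0.5,0.3]' 60; python3 -m crank '[0,0,0,0,0,0,1,0,0,0,0,0,0,1,0,0,0,0,0,0,1,0,0,0,0,0,0,1,0,0,0,0,0,0,1]' 60;python3 -m crank '[0,0,0,0,0,0,1,0,0,0,0,0,0,1,0,0,0,0,0,0,1,0,0,0,0,0,0,1,0,0,0,0,0,0,1]' 60
```

```text
time_s: 3.25
tcp_pos: [0.5355, -0.2311, 0.0414]
tool_rot: [[-0.994, 0.109, 0.0], [0.109, 0.994, 0.001], [-0.0, 0.001, -1.0]]
contact_force: [0.1, 1.2, 0.4]
gripper_width: 0.0731
finger_force: 0.0
time_s: 3.75
tcp_pos: [0.5348, -0.2328, 0.0412]
tool_rot: [[-0.994, 0.111, 0.0], [0.111, 0.994, 0.0], [-0.0, 0.0, -1.0]]
contact_force: [0.1, 0.5, -0.7]
gripper_width: 0.0128
finger_force: 60.8
time_s: 4.25
tcp_pos: [0.5348, -0.2327, 0.0411]
tool_rot: [[-0.994, 0.111, -0.0], [0.111, 0.994, 0.0], [0.0, 0.0, -1.0]]
contact_force: [-2.4, 1.1, 3.1]
gripper_width: 0.0135
finger_force: 61.5
```

```bash
python3 -m crank '[0,0,-0.02,0,0,0,1,0,0,-0.05,0,0,0,1,0,0,-0.08,0,0,0,1,0,0,-0.08,0,0,0,1,0,0,-0.08,0,0,0,1]'; python3 - <<'E'
from h import *
goto([.4902,.1332,.105],7.73)
E
```

```text
time_s: 4.75
tcp_pos: [0.5349, -0.2328, 0.121]
tool_rot: [[-0.994, 0.111, 0.001], [0.111, 0.994, -0.0], [-0.001, -0.0, -1.0]]
contact_force: [0.1, -0.6, -2.2]
gripper_width: 0.0127
finger_force: 61.0
shift mm [ 85.1 358.8  15.9] rz -14.107267765736253 tilt [ 8.e-04 -3.e-04 -1.e+00]
```

```bash
python3 -m crank '[0.01,0.04,0,0,0,-3,1,0.02,0.085,0,0,0,-6,1,0.03,0.13,0,0,0,-9,1,0.041,0.175,0,0,0,-12,1,0.052,0.22,0,0,0,-14.1,1]'; python3 - <<'E'
from h import *
goto([.4902,.1332,.105],7.73)
E
```

```text
time_s: 5.25
tcp_pos: [0.506, -0.0067, 0.1193]
tool_rot: [[-0.991, -0.136, -0.003], [-0.136, 0.991, -0.0], [0.003, 0.0, -1.0]]
contact_force: [0.7, 0.4, -3.0]
gripper_width: 0.0132
finger_force: 60.9
shift mm [ -3.4 140.8  14.3] rz 0.0825320479216316 tilt [-2.8e-03 -2.0e-04 -1.0e+00]
```

```bash
python3 -m crank '[-0.001,0.04,0,0,0,0.1,1,-0.002,0.08,0,0,0,0.1,1,-0.003,0.115,0.005,0,0,0.1,1,-0.003,0.135,0.01,0,0,0.1,1,-0.003,0.141,0.014,0,0,0.1,1]' >/dev/null;python3 -m crank '[0,0,0,0,0,0,1,0,0,0,0,0,0,1,0,0,0,0,0,0,1,0,0,0,0,0,0,1,0,0,0,0,0,0,1]'; python3 - <<'E'
from h import *
import json
goto([.4902,.1332,.105],7.73)
m=cam("wrist"); a=manip.capture("wrist"); json.dump({k:np.array(v).tolist() for k,v in m.items() if k in("fx","fy","cx","cy","extrinsics")},open("w3.json","w"))
c=a[30:350,190:450]
cv2.imwrite("pics/w3c.png",cv2.resize(c,None,fx=1.85,fy=1.85,interpolation=2))
E
```

```text
time_s: 6.25
tcp_pos: [0.492, 0.131, 0.1072]
tool_rot: [[-0.991, -0.131, 0.0], [-0.131, 0.991, -0.0], [-0.0, -0.0, -1.0]]
contact_force: [0.3, -1.0, -2.0]
gripper_width: 0.0129
finger_force: 60.8
shift mm [1.4 2.5 2.2] rz -0.19267540228975122 tilt [ 4.e-04 -0.e+00 -1.e+00]
```

View pics/w3c.png

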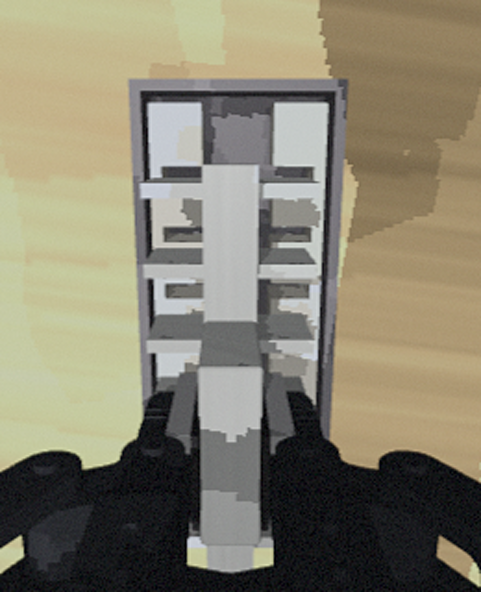

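The divider is held over the tray. Slot bands 1–3 are visible at rows 173, 234 and 291. The blade top faces end at rows 197, 278 and 353. I'll fit both from this one picture, so that calibration errors cancel.

```bash
python3 - <<'E'
from h import *
import json
from scipy.optimize import least_squares
m=json.load(open("w3.json")); px=lambda x,y:np.array([190+(x+.5)/1.85-.5,30+(y+.5)/1.85-.5])
def mk(L,z0):
    def f(q):
        c,s=np.cos(q[2]),np.sin(q[2]); zz=q[3] if len(q)>3 else z0
        return np.ravel([proj(m,[q[0]+(c*x-s*y)/1e3,q[1]+(s*x+c*y)/1e3,z/1e3+zz])-px(u,v) for u,v,x,y,z in L])
    return f
D=[(204,165,-62,-7,36),(257,165,-62,7,36),(199,367,-22,-7,70),(262,367,-22,7,70),(140,197,-53,-24,26),(320,195,-53,24,26),(143,278,-31,-24,26),(318,277,-31,24,26),(147,353,-9,-24,26),(313,353,-9,24,26),(140,184,-57,-24,26),(320,182,-57,24,26),(143,265,-35,-24,26),(318,263,-35,24,26)]
S=[(163,234,-33,-28,32),(311,234,-33,28,32),(165,291,-11,-28,32),(309,291,-11,28,32),(162,173,-55,-28,32),(314,173,-55,28,32)]
tc=manip.observe()["tcp_pos"]; 
for n,L,z0,x0 in(("div",D,.066,[.492,.131,.135]),("div z",D,0,[.492,.131,.135,.066]),("slots",S,0,[.49,.133,.135])):
    q=least_squares(mk(L,z0),x0);v=q.x; print(n,v.round(4),np.degrees(v[2]).round(2),np.sqrt(np.mean(q.fun**2)).round(2),q.fun.reshape(-1,2).round(1).tolist())
print(tc)
E
```

```text
div [0.4914 0.1307 0.1363] 7.81 0.58 [[-1.3, -0.2], [0.6, -0.3], [-1.0, -0.1], [1.1, -0.3], [0.3, 0.7], [-0.2, 1.3], [0.6, 0.1], [-0.7, 0.3], [0.3, -0.2], [0.5, -0.5], [-0.1, -0.5], [0.1, 0.1], [0.3, -0.5], [-0.4, 0.2]]
div z [0.4913 0.1307 0.1363 0.0663] 7.81 0.57 [[-1.4, -0.3], [0.7, -0.4], [-1.1, 0.0], [1.1, -0.1], [0.2, 0.6], [-0.1, 1.2], [0.6, 0.2], [-0.6, 0.3], [0.2, -0.1], [0.6, -0.4], [-0.2, -0.6], [0.2, 0.0], [0.2, -0.5], [-0.3, 0.2]]
slots [0.4897 0.1329 0.1303] 7.46 0.31 [[-0.0, -0.2], [0.4, -0.1], [-0.2, -0.4], [0.3, -0.2], [-0.5, 0.4], [0.0, 0.5]]
[0.49188763 0.13118148 0.10718388]
```

```bash
python3 -m crank '[0.0014,0.0024,0.01,0,0,0,1,0.0014,0.0024,0.02,0,0,0,1,0.0014,0.0024,0.029,0,0,0,1,0.0014,0.0024,0.029,0,0,0,1,0.0014,0.0024,0.029,0,0,0,1]' >/dev/null;python3 -m crank '[0,0,0,0,0,0,1,0,0,0,0,0,0,1,0,0,0,0,0,0,1,0,0,0,0,0,0,1,0,0,0,0,0,0,1]'; python3 - <<'E'
from h import *
goto([.4904,.1334,.051],7.6)
E
```

```text
time_s: 7.3
tcp_pos: [0.49, 0.134, 0.0781]
tool_rot: [[-0.991, -0.133, 0.0], [-0.133, 0.991, 0.0], [-0.0, 0.0, -1.0]]
contact_force: [0.1, -0.1, -1.9]
gripper_width: 0.0128
finger_force: 60.8
shift mm [-0.3 -0.7 27.1] rz 0.02003003085758337 tilt [ 3.e-04  1.e-04 -1.e+00]
```

```bash
python3 -m crank '[-0.0002,0,0.002,0,0,0,1,-0.0002,0,0.004,0,0,0,1,-0.0002,0,0.006,0,0,0,1,-0.0002,0,0.007,0,0,0,1,-0.0002,0,0.007,0,0,0,1]'
```

```text
time_s: 7.8
tcp_pos: [0.49, 0.1339, 0.0707]
tool_rot: [[-0.991, -0.133, -0.0], [-0.133, 0.991, -0.0], [0.0, -0.0, -1.0]]
contact_force: [0.3, -0.2, -1.8]
gripper_width: 0.0129
finger_force: 60.8
```

```bash
python3 -m crank '[0,0,0.001,0,0,0,1,0,0,0.002,0,0,0,1,0,0,0.003,0,0,0,1,0,0,0.003,0,0,0,1,0,0,0.003,0,0,0,1]'
```

```text
time_s: 8.3
tcp_pos: [0.4901, 0.134, 0.068]
tool_rot: [[-0.991, -0.133, -0.0], [-0.133, 0.991, -0.0], [0.0, -0.0, -1.0]]
contact_force: [0.1, -0.4, -1.6]
gripper_width: 0.013
finger_force: 60.8
```

```bash
python3 -m crank '[0,0,0.002,0,0,0,1,0,0,0.004,0,0,0,1,0,0,0.006,0,0,0,1,0,0,0.008,0,0,0,1,0,0,0.008,0,0,0,1]'
```

```text
time_s: 8.8
tcp_pos: [0.4899, 0.1339, 0.0596]
tool_rot: [[-0.991, -0.133, -0.001], [-0.133, 0.991, -0.0], [0.001, -0.0, -1.0]]
contact_force: [-0.7, -0.0, -2.5]
gripper_width: 0.0129
finger_force: 60.8
```

Tips are at about z = 18.5 mm with nothing but the weight on the wrist. There are about 8.5 mm to go, so I'll approach the floor gently.

```bash
python3 -m crank '[0,0,0.002,0,0,0,1,0,0,0.004,0,0,0,1,0,0,0.006,0,0,0,1,0,0,0.007,0,0,0,1,0,0,0.007,0,0,0,1]'; python3 -m crank '[0,0,0.0005,0,0,0,1,0,0,0.001,0,0,0,1,0,0,0.0015,0,0,0,1,0,0,0.002,0,0,0,1,0,0,0.002,0,0,0,1]'
```

```text
time_s: 9.3
tcp_pos: [0.49, 0.1339, 0.0528]
tool_rot: [[-0.991, -0.133, -0.0], [-0.133, 0.991, -0.0], [0.0, -0.0, -1.0]]
contact_force: [-0.2, 0.5, -2.7]
gripper_width: 0.0133
finger_force: 60.8
time_s: 9.8
tcp_pos: [0.4902, 0.134, 0.0511]
tool_rot: [[-0.991, -0.133, 0.0], [-0.133, 0.991, 0.0], [-0.0, 0.0, -1.0]]
contact_force: [-0.6, 0.2, -1.4]
gripper_width: 0.0132
finger_force: 61.1
```

```bash
python3 -m crank '[0,0,0.0005,0,0,0,1,0,0,0.001,0,0,0,1,0,0,0.001,0,0,0,1,0,0,0.001,0,0,0,1,0,0,0.001,0,0,0,1]'
```

```text
time_s: 10.3
tcp_pos: [0.4901, 0.134, 0.0501]
tool_rot: [[-0.991, -0.133, 0.0], [-0.133, 0.991, 0.0], [-0.0, 0.0, -1.0]]
contact_force: [-3.7, -0.2, 5.1]
gripper_width: 0.0131
finger_force: 61.6
```

The floor is reached: +7 N at TCP z = 0.050. I'll ease off, open slowly and check.

```bash
python3 -m crank '[0,0,-0.0005,0,0,0,1,0,0,-0.0005,0,0,0,1,0,0,-0.0005,0,0,0,0.8,0,0,-0.0005,0,0,0,0.6,0,0,-0.0005,0,0,0,0.4]' 20; python3 -m crank '[0,0,0,0,0,0,0.2,0,0,0,0,0,0,0,0,0,0,0,0,0,0,0,0,0,0,0,0,0,0,0,0,0,0,0,0]'
```

```text
time_s: 10.8
tcp_pos: [0.4903, 0.134, 0.0503]
tool_rot: [[-0.991, -0.133, 0.0], [-0.133, 0.991, 0.0], [-0.0, -0.0, -1.0]]
contact_force: [-0.2, -0.9, 0.2]
gripper_width: 0.0454
finger_force: 0.0
time_s: 11.3
tcp_pos: [0.4902, 0.134, 0.0505]
tool_rot: [[-0.991, -0.133, 0.0], [-0.133, 0.991, 0.0], [-0.0, 0.0, -1.0]]
contact_force: [0.1, -1.0, -0.3]
gripper_width: 0.0853
finger_force: 0.0
```

```bash
python3 -m crank '[0,0,-0.02,0,0,0,0,0,0,-0.05,0,0,0,0,0,0,-0.085,0,0,0,0,0,0,-0.1,0,0,0,0,0,0,-0.1,0,0,0,0]'; python3 - <<'E'
from h import *
a=manip.capture("wrist")[60:380,190:450]; b=manip.capture("side")[235:335,270:410]
b=cv2.resize(b,(320*14//10,320),interpolation=2)
c=np.hstack([cv2.resize(a,None,fx=1.2,fy=1.2),cv2.resize(b,None,fx=1.0,fy=1.2)]);print(c.shape)
cv2.imwrite("pics/f.png",c)
E
```

```text
time_s: 11.8
tcp_pos: [0.4918, 0.1345, 0.1529]
tool_rot: [[-0.991, -0.133, 0.005], [-0.132, 0.991, 0.002], [-0.005, 0.001, -1.0]]
contact_force: [-0.5, -0.0, 0.4]
gripper_width: 0.0854
finger_force: 0.0
(384, 760, 3)
```

View pics/f.png

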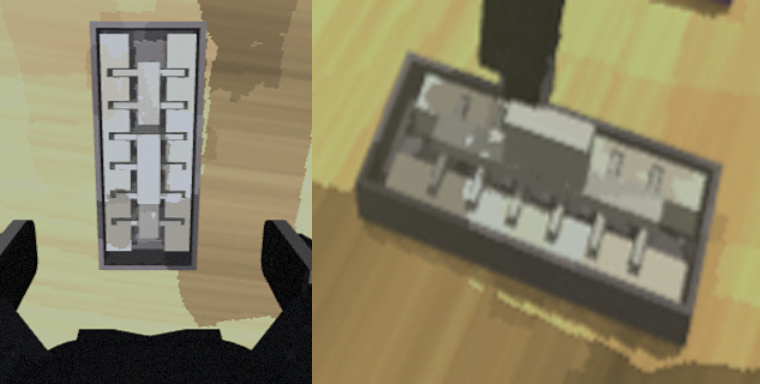

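Both views show all six blades in their own slots, the divider level, and the gripper clear of everything. I'm handing in.

```bash
python3 -c "
from station import manip; print(manip.hand_in())"
```

```text
the job is handed in; nothing more can be done
None
```

The divider is home in the grey tray, with every blade in its own slot; I let go of it, backed the gripper clear and handed the job in at about 12 s, with the highest contact reading about 7 N and no verdict returned.

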